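# Shut the dust guard over the watch movement

## Task

Two identical grey dust docks stand on the watchmaker's bench, both with their clear guard slid open: one holds a brass watch movement, the other is empty. Push the guard of the dock with the movement shut by its red grip until the latch clicks and the guard sits fully home, and let go. Leave the empty dock's guard as it is, and do not disturb the movement.

Things in the scene. Friction and masses are not known exactly. Their poses are not given: they have to be found in the camera images.
- guard_handle (a point): Red upright grip on the clear guard of the dock with the movement: 10 mm thick along the slide, 50 wide, 32 tall, foot on the guard's flat roof 70 mm above the bench. Point: centre of its top edge, 102 mm above the bench. x: the level direction in which the guard closes, within 0.45 rad of straight away from the robot; y: along the grip's width; z up. No other thing rises above the roof within 60 mm.
- guard (a joint): Opening in m of the guard of the dock with the movement: 0 home (hard stop), 0.092 fully open; starts at 0.065 to 0.090. Stays where left. Sliding takes about 2 N; from 0.017 to 0.009 the spring latch resists with up to about 8 N, then snaps over, springs to within 0.002 of home and holds.
- spare_guard_handle (a point): The same grip, same point, axes and sizes, on the guard of the second, empty dock, which must stay open; either dock may be the left one. Docks: fixed, grey, 230 mm long, 100 wide; guard: clear tunnel with aluminium edges, 90 long, 86 wide; at the dock's far end a grey block 65 mm high carries a dark bridge and roller latch up to 108 mm high, over 70 mm ahead of the shut guard's grip.
- movement: Brass watch movement: disc 40 mm across, 5 thick, with steel bridge and ruby jewels, lying loose on its dock's seat between four low posts, underside 33 mm above the bench. Origin: centre of the underside, z up. The guard passes clear over it.

How it is judged:
At the end, for the whole second after the job is handed in: The guard of the dock with the movement is latched: within 4 mm of fully home and still. The empty dock's guard is within 15 mm of where it started, and the movement lies flat on its seat within 8 mm of where it was (value of joint guard below 0.004 m and velocity of joint guard between -0.01 and 0.01 m/s and distance of spare_guard_handle from where it was at the start of the episode below 0.015 m and distance of movement from where it was at the start of the episode below 0.008 m and angle between movement's own z axis and vertical below 0.15 rad and linear speed of movement below 0.02 m/s); the robot touches nothing.
It fails at once if the empty dock's guard was moved more than 15 mm (distance of spare_guard_handle from where it was at the start of the episode above 0.015 m).
It fails at once if the movement was shifted more than 8 mm (distance of movement from where it was at the start of the episode above 0.008 m).
It also fails if it takes over 27 s, if anything falls off the work surface, if the arm or the gripper's body presses on something with over 40 N, if the wrist force passes 120 N, or if a joint passes its speed limit or range.

## Robot

A 6-joint arm with a two-finger parallel gripper is mounted at the origin on the work surface. World frame = base frame: x ahead of the robot, y to its left, z up, the work surface at z = 0. Lengths are in m, angles in rad, forces in N, time in s.
With the tool pointing down it reaches from about 0.3 to 1 m from the base axis. Payload 5.1 kg.
Tool frame: the origin (TCP) lies midway between the tips of the shut fingers; the grasp point (between the pads) lies 19 mm behind it; z points along the fingers, y is the direction in which the jaws open and shut (so a half turn about z gives the same grasp; the last joint's range is limited). The gripper opens to 95 mm and grips with 3 to 60 N. Pads are 20 mm wide; open, the fingers measure 119 mm over their backs; the gripper's body (75 mm by 180 mm) begins 59 mm behind the grasp point.
Start: joints at [-1.298, 0.124, 1.65, -0, 1.367, -0.083], TCP at [0.226, -0.609, 0.215] pointing down, gripper open.
Joint ranges: [-2.61, 2.61], [-1.02, 2.33], [0.03, 2.71], [-1.35, 4.49], [0.32, 2.68], [-2.91, 2.91]. Speed limits (rad/s): [2.57, 2.57, 3.14, 3.14, 3.14, 3.14].

## Interface

Orientations are given as a unit quaternion [x, y, z, w].
In Python, from station import sense, read_camera, camera_params, close_job, boxes_of gives the robot as it stands.
- The arm moves only by the tool servo_tool, never from a script. Its argument "targets" is a list of rows, each an object with "offset": the shift along the tool's x, y, z in units of 50 cm (1.0 is 50 cm), a list of three; "delta_rot": the turn, a rotation vector about the tool's x, y, z in units of 6 degrees (1.0 is 6 degrees), a list of three; "hand": the opening in per cent of the stroke, from 0 (shut) to 100 (fully open). In form: [{"offset": [x, y, z], "delta_rot": [rx, ry, rz], "hand": hand}, ...]. A call has exactly 5 rows; each row shifts and turns the commanded pose from where the row before left it, along the tool's axes as they then stand; what a row does not reach is not made up. A row lasts 1/8 s, in which the tool goes at most 62.5 mm and 10.7 degrees, less where a joint would pass 70% of its speed; a pose out of reach is approached as far as the arm can. A call with a number of a shift or a turn outside -1 to 1 is refused whole. A call with a gripper value outside its range is refused whole. The fingers move at their own pace and stop on an object; "force" is the grip in N (left out, the last holds). Time passes only in rows, so rows that do not move let the fingers close, or fill a call up. It gives the time, the measured TCP pose, the force and the opening at its end, in the units of the state.
- sense(): the state, without advancing time (a new reading comes with each control period).
- read_camera(name): name is "scene" or "top" or "wrist"; returns (picture, depth): 400x640x3 uint8, blue, green, red; 400x640 float32, m along the optical axis (not along the pixel's ray), 0 where there is no reading.
- camera_params(name): a dict with "camera_matrix" (3x3 intrinsics, pixels), "dist_coeffs" ([k1, k2, p1, p2, k3] as OpenCV has them; the pictures are not rectified), "world_to_cam" (4x4, takes a point from world to camera coordinates); the wrist camera has in their place "hand_eye" (4x4, takes a point from camera to tool coordinates, whose origin is the TCP and whose axes are the flange's). Camera axes: x right, y up, looking along -z (the intrinsics and any distortion apply to the point x, -y, -z); pixel columns grow to the right and rows downward; lengths in m; the calibration is good to about 2 mm. A picture is of the moment at which its call begins: read the wrist's pose just before it. camera_params takes no time and is no camera call.
- close_job(): hands the job in, once; it reports no verdict.
Trained networks look in the newest picture that a camera, given by its name, has taken for a name from the list of things; names that differ only in an ending like _2 or _b are one class to them, and where a whole thing is asked for, a point or a joint stands for the part that bears it (a point fixed in the world has none). Each returns a list of dicts, best first, with "conf" (0 to 1); they miss things now and then, are a little off and sometimes report something else, mostly with a low value. They report only what shows in the picture. A call takes as long as a camera call.
- boxes_of(thing, camera): "rect" ([left, top, right, bottom] in pixels, round what is visible of it).
The state is a dict: "t": time; "qpos": joint angles; "joint_velocities": joint speeds; "joint_efforts": joint torques, N m; "ee_pos": TCP position; "tool_rot": TCP orientation; "ft_force": force on the tool from outside, world axes, zero at the start; "ft_torque": the same for the moment, N m; "gripper_width": finger opening in m.
Only numpy, scipy, OpenCV 4.12 (cv2) and the standard library are available. Lean on these libraries where they do the work, as an engineer would, in place of code of your own. Each camera call takes 0.05 s, during which the arm holds its last target.

## Working session

There is one attempt and no reset: what is moved stays moved. The work goes in short steps, Python scripts to look and compute and a tool call to move; the robot and the scene stay as the last step left them, time stands still between calls to the robot, and variables do not carry over. Pictures are saved under pics/ and viewed, and the job is handed in when it is done.

Besides the shell and the picture viewer there is one more tool, called after "Request:" by a JSON object that holds its "api" and its "payload". servo_tool: Moves the arm, as the interface text tells. Shifts and turns lie within -1 to 1; 1 stands for 50 cm of shift or 6 degrees of turn. Its arguments: {"type":"object","properties":{"targets":{"type":"array"},"force":{"type":"number"}},"required":["targets"]}

```bash
mkdir -p pics
cat > h.py <<'E'
import numpy as np,cv2
from station import *
def cloud(name,d):
    p=camera_params(name);K=np.array(p["camera_matrix"]);D=np.array(p["dist_coeffs"])
    h,w=d.shape;u,v=np.meshgrid(np.arange(w),np.arange(h))
    q=cv2.undistortPoints(np.stack([u,v],-1).reshape(-1,1,2).astype(np.float64),K,D).reshape(h,w,2)
    c=np.stack([q[...,0]*d,-q[...,1]*d,-d,np.ones_like(d)],-1)
    T=np.linalg.inv(np.array(p["world_to_cam"]))
    return (c@T.T)[...,:3]
E
python3 - <<'E'
from h import *
s=sense();print(s)
for n in["scene","top"]:
    im,d=read_camera(n);cv2.imwrite(f"pics/{n}0.png",im);np.savez(f"{n}0.npz",im=im,d=d)
    for t in["guard_handle","movement"]:print(n,t,boxes_of(t,n))
    P=cloud(n,d);hsv=cv2.cvtColor(im,cv2.COLOR_BGR2HSV)
    m=((hsv[...,0]<8)|(hsv[...,0]>172))&(hsv[...,1]>130)&(hsv[...,2]>60)
    k,l,st,c=cv2.connectedComponentsWithStats(m.astype(np.uint8))
    for i in range(1,k):
        if st[i,4]>25:
            q=P[(l==i)&(d>0)];print(n,st[i],np.median(q,0),q.min(0),q.max(0))
E
```

```text
{'t': 0.0, 'qpos': array([-1.29757914e+00,  1.24471454e-01,  1.65168851e+00, -1.28964574e-05,
        1.36749127e+00, -8.25987508e-02]), 'joint_velocities': array([ 0.00062382, -0.00177485,  0.0007974 ,  0.00129044,  0.00048823,
        0.00114893]), 'joint_efforts': array([ 1.28839925e-03, -4.17597342e+01, -3.59935462e+01,  7.74820126e-02,
        4.89275367e-02, -1.45951021e-04]), 'ee_pos': array([ 0.22622509, -0.60866908,  0.21340025]), 'tool_rot': array([ 9.84215322e-01,  1.76972146e-01, -1.04237656e-04, -1.02401624e-03]), 'ft_force': array([-0.13565032, -0.27431186, -0.61023444]), 'ft_torque': array([ 0.00620796,  0.02177392, -0.0387358 ]), 'gripper_width': 0.09473693067900346}
scene guard_handle [{'rect': [381.4, 171.9, 433.4, 234.8], 'conf': 0.7}]
scene movement [{'rect': [394.4, 232.7, 412.9, 242.9], 'conf': 0.46}]
scene [158 149  45  20 182] [ 0.42674458 -0.40051701  0.00837151] [ 0.3786053  -0.44046109  0.00104409] [ 0.46934621 -0.35875639  0.01406318]
scene [249 156  24  18 320] [ 0.52372743 -0.14486189  0.09002215] [ 0.51393191 -0.17069998  0.07147898] [ 0.52838922 -0.120
[... 426 characters left out ...]
0271906 ]
top guard_handle [{'rect': [171.9, 163.8, 236.9, 252.0], 'conf': 0.85}]
top movement [{'rect': [191.7, 153.0, 214.4, 178.7], 'conf': 0.85}]
top [495  42  17  15 196] [ 0.83883014 -0.34048691  0.02454292] [ 0.82602599 -0.35668083  0.01251847] [ 0.85651688 -0.32707221  0.02870645]
top [181 230  34   9 215] [0.52394036 0.157773   0.10258618] [0.51799322 0.13272788 0.06923874] [0.53051198 0.18923127 0.10878904]
top [384 234  36   9 228] [ 0.51917474 -0.14586346  0.10252682] [ 0.51177418 -0.17177099  0.06945785] [ 0.5239737  -0.12251482  0.1065532 ]
top [520 268  47  58 412] [ 0.42052608 -0.40015925  0.0099819 ] [ 0.37255753 -0.44073025  0.00135553] [ 0.46684372 -0.35885409  0.01546233]
```

View pics/scene0.png

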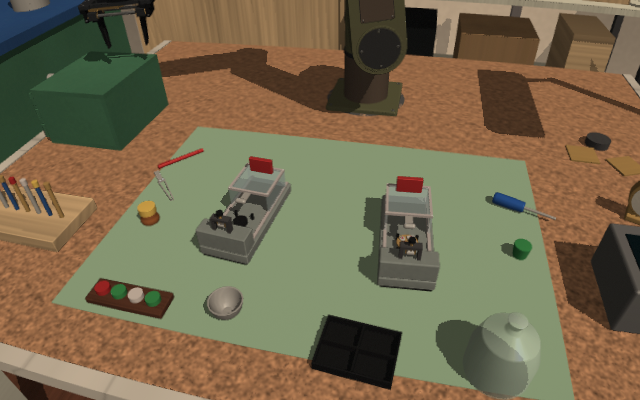

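View pics/top0.png

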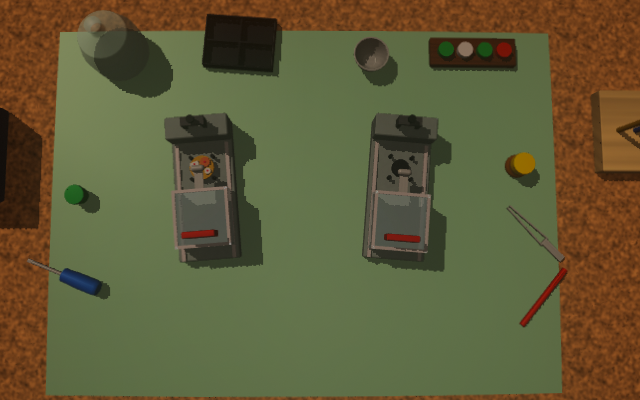

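Run:
```python
from h import *
z=np.load("top0.npz");im,d=z["im"],z["d"];P=cloud("top",d)
hsv=cv2.cvtColor(im,cv2.COLOR_BGR2HSV)
m=((hsv[...,0]<8)|(hsv[...,0]>172))&(hsv[...,1]>130)&(hsv[...,2]>60)
for a,b in[(170,225),(375,430)]:
    mm=m.copy();mm[:, :a]=0;mm[:,b:]=0;mm[:215]=0;mm[250:]=0
    q=P[mm&(P[...,2]>.095)&(d>0)]
    r=cv2.minAreaRect((q[:,:2]*1000).astype(np.float32));c=q[:,:2].mean(0)
    U,S,V=np.linalg.svd(q[:,:2]-c);print(r,c,np.median(q[:,2]),V[0],len(q))
# dock block: points in box
for n in[(150,240,60,300),(350,450,60,300)]:
    s=np.zeros_like(m);s[n[2]:n[3],n[0]:n[1]]=1
    q=P[s&(P[...,2]>.02)&(d>0)]
    print(cv2.minAreaRect((q[:,:2]*1000).astype(np.float32)),q[:,2].max())
big=cv2.resize(im[100:320,140:460],None,fx=2.5,fy=2.5,interpolation=2);cv2.imwrite("pics/topc.png",big)
```

```text
((524.558349609375, 156.6390838623047), (9.634965896606445, 47.78965377807617), 5.010969161987305) [0.52444009 0.15686371] 0.10263241859875649 [ 0.08605567 -0.99629033] 210
((518.4697265625, -147.12734985351562), (48.8670539855957, 9.608416557312012), 84.89588165283203) [ 0.51841568 -0.14689847] 0.10275069975085505 [-0.08413233 -0.99645459] 215
((648.4768676757812, 164.66156005859375), (336.65716552734375, 112.1439208984375), 1.1365728378295898) 0.11071848597629419
((649.7210693359375, -153.2490692138672), (341.02911376953125, 125.7451400756836), 2.0028631687164307) 0.11009676144101976
```

The movement (brass, top ≈ (202,167)) is in the left dock, whose grip shows at top ≈ (198,234). The right dock at (402,238) is empty. The grip measures (0.524, 0.157, 0.103), 48×10 mm, closing yaw ≈ +0.086, which agrees with the given sizes. First I turn the tool to that yaw and shut the fingers.

Request:
{"api": "servo_tool", "payload": {"targets": [{"offset":[0,0,0],"delta_rot":[0,0,0.516],"hand":0},{"offset":[0,0,0],"delta_rot":[0,0,0.516],"hand":0},{"offset":[0,0,0],"delta_rot":[0,0,0.516],"hand":0},{"offset":[0,0,0],"delta_rot":[0,0,0.516],"hand":0},{"offset":[0,0,0],"delta_rot":[0,0,0.516],"hand":0}]}}

```text
t: 0.92
ee_pos: [0.2264, -0.6092, 0.2145]
tool_rot: [0.999, 0.042, -0.0, -0.0]
ft_force: [0.1, 0.8, 0.1]
gripper_width: 0.0502
```

```bash
cat > rel.py <<'E'
from h import *
from scipy.spatial.transform import Rotation as R
import sys
g=np.array([float(a) for a in sys.argv[1:4]])
s=sense();r=R.from_quat(s["tool_rot"]);print(s["t"],s["ee_pos"],s["ft_force"],s["gripper_width"])
print("x axis",r.as_matrix()[:,0],"units",r.inv().apply(g-s["ee_pos"])/.5)
E
python3 rel.py 0.479 0.153 0.2
```

```text
0.925 [ 0.22637182 -0.60921793  0.21453721] [0.0958154  0.82424948 0.12216583] 0.050215738885997396
x axis [ 9.96487973e-01  8.37359986e-02 -5.44166591e-05] units [ 0.63113363 -1.47676716  0.02937838]
```

Request:
{"api": "servo_tool", "payload": {"targets": [{"offset":[0.042,-0.098,0],"delta_rot":[0,0,0],"hand":0},{"offset":[0.042,-0.098,0],"delta_rot":[0,0,0],"hand":0},{"offset":[0.042,-0.098,0],"delta_rot":[0,0,0],"hand":0},{"offset":[0.042,-0.098,0],"delta_rot":[0,0,0],"hand":0},{"offset":[0.042,-0.098,0],"delta_rot":[0,0,0],"hand":0}]}}

```text
t: 1.55
ee_pos: [0.3103, -0.3546, 0.2147]
tool_rot: [0.999, 0.043, 0.0, 0.0]
ft_force: [0.6, -0.3, 0.4]
gripper_width: 0.0022
```

Request:
{"api": "servo_tool", "payload": {"targets": [{"offset":[0.042,-0.098,0],"delta_rot":[0,0,0],"hand":0},{"offset":[0.042,-0.098,0],"delta_rot":[0,0,0],"hand":0},{"offset":[0.042,-0.098,0],"delta_rot":[0,0,0],"hand":0},{"offset":[0.042,-0.098,0],"delta_rot":[0,0,0],"hand":0},{"offset":[0.042,-0.098,0],"delta_rot":[0,0,0],"hand":0}]}}

```text
t: 2.17
ee_pos: [0.394, -0.1015, 0.215]
tool_rot: [0.999, 0.043, 0.001, 0.0]
ft_force: [1.1, 0.5, 0.2]
gripper_width: 0.0003
```

Request:
{"api": "servo_tool", "payload": {"targets": [{"offset":[0.042,-0.098,0],"delta_rot":[0,0,0],"hand":0},{"offset":[0.042,-0.098,0],"delta_rot":[0,0,0],"hand":0},{"offset":[0.042,-0.098,0],"delta_rot":[0,0,0],"hand":0},{"offset":[0.042,-0.098,0],"delta_rot":[0,0,0],"hand":0},{"offset":[0,0,0],"delta_rot":[0,0,0],"hand":0}]}}

```text
t: 2.8
ee_pos: [0.4609, 0.1021, 0.2146]
tool_rot: [0.999, 0.045, -0.0, -0.0]
ft_force: [-0.1, -1.0, -0.3]
gripper_width: 0.0007
```

```bash
python3 rel.py 0.479 0.153 0.086
python3 - <<'E'
from h import *
im,d=read_camera("wrist");cv2.imwrite("pics/w1.png",im)
E
```

```text
2.8 [0.46085855 0.10212193 0.21463234] [-0.07889526 -1.039345   -0.34876343] 0.0006888047213955695
x axis [ 9.95862856e-01  9.08683059e-02 -3.51870781e-04] units [ 0.04546972 -0.09793877  0.25728656]
```

View pics/w1.png

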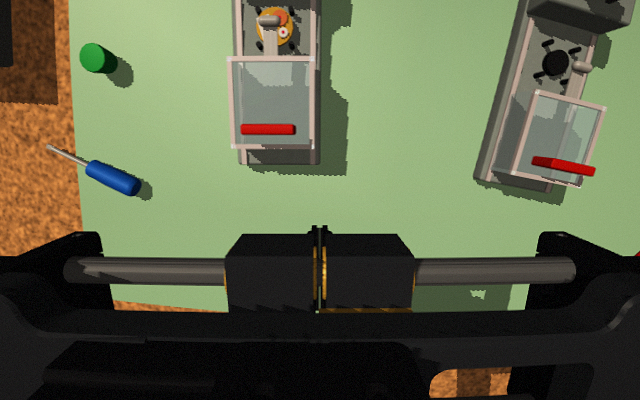

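The wrist view shows the left dock parallel to the tool's x axis, with its grip at (268,129) and the movement at (278,28). Next I move behind the grip, then go down.

Request:
{"api": "servo_tool", "payload": {"targets": [{"offset":[0.045,-0.098,0],"delta_rot":[0,0,0],"hand":0},{"offset":[0,0,0.065],"delta_rot":[0,0,0],"hand":0},{"offset":[0,0,0.065],"delta_rot":[0,0,0],"hand":0},{"offset":[0,0,0.065],"delta_rot":[0,0,0],"hand":0},{"offset":[0,0,0.065],"delta_rot":[0,0,0],"hand":0}]}}

```text
t: 3.48
ee_pos: [0.4788, 0.1486, 0.0839]
tool_rot: [0.999, 0.042, 0.0, 0.0]
ft_force: [0.0, -0.4, 0.0]
gripper_width: 0.0002
```

```bash
python3 rel.py 0.5095 0.1556 0.085
```

```text
3.475 [0.47884181 0.1486147  0.08385741] [ 0.02374858 -0.44860433  0.02311402] 0.00019757582981809032
x axis [9.96501626e-01 8.35723731e-02 4.08711466e-04] units [ 0.06227035 -0.00879669 -0.00226236]
```

Request:
{"api": "servo_tool", "payload": {"targets": [{"offset":[0.02,-0.008,0],"delta_rot":[0,0,0],"hand":0},{"offset":[0.02,0,0],"delta_rot":[0,0,0],"hand":0},{"offset":[0.016,0,0],"delta_rot":[0,0,0],"hand":0},{"offset":[0.016,0,0],"delta_rot":[0,0,0],"hand":0},{"offset":[0.016,0,0],"delta_rot":[0,0,0],"hand":0}]}}

```text
t: 4.1
ee_pos: [0.5231, 0.1579, 0.0853]
tool_rot: [0.999, 0.043, 0.0, -0.0]
ft_force: [-2.2, 0.3, 1.6]
gripper_width: 0.0006
```

Request:
{"api": "servo_tool", "payload": {"targets": [{"offset":[0.016,0,0],"delta_rot":[0,0,0],"hand":0},{"offset":[0.016,0,0],"delta_rot":[0,0,0],"hand":0},{"offset":[0.016,0,0],"delta_rot":[0,0,0],"hand":0},{"offset":[0.016,0,0],"delta_rot":[0,0,0],"hand":0},{"offset":[0.016,0,0],"delta_rot":[0,0,0],"hand":0}]}}

```text
t: 4.72
ee_pos: [0.5627, 0.1613, 0.0846]
tool_rot: [0.999, 0.043, -0.0, 0.0]
ft_force: [-1.9, -0.2, 1.3]
gripper_width: 0.0006
```

```bash
cat > look.py <<'E'
from h import *
import sys
k=sys.argv[1]
im,d=read_camera("top");P=cloud("top",d);cv2.imwrite(f"pics/topc{k}.png",cv2.resize(im[90:280,140:460],None,fx=2.5,fy=2.5,interpolation=2))
hsv=cv2.cvtColor(im,cv2.COLOR_BGR2HSV)
m=((hsv[...,0]<8)|(hsv[...,0]>172))&(hsv[...,1]>130)&(hsv[...,2]>60)&(P[...,2]>.095)&(d>0)
for a,b in[(150,250),(375,430)]:
    mm=m.copy();mm[:,:a]=0;mm[:,b:]=0
    q=P[mm];print(len(q),q.mean(0) if len(q) else 0)
print(boxes_of("movement","top"))
E
python3 look.py 1;python3 rel.py 0.5095 0.1556 0.085
```

```text
58 [0.57906834 0.14347866 0.10184489]
218 [ 0.5183945  -0.14670236  0.1024852 ]
[]
4.825 [0.56324545 0.16129474 0.08461468] [-0.60879639  0.48149913  0.07624541] 0.0005876771738231715
x axis [0.99634514 0.08541247 0.00103876] units [-0.10807004  0.00216677 -0.00088293]
```

View pics/topc1.png

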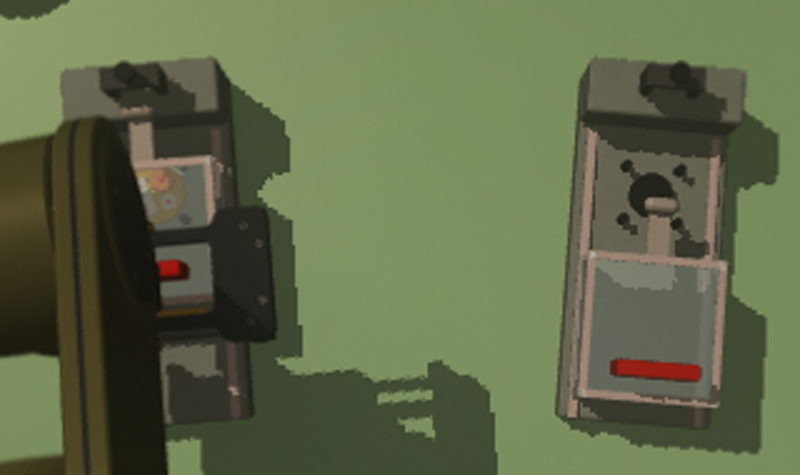

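The guard has moved about 54 mm and is tracking straight. From here I push in small steps and watch the force.

Request:
{"api": "servo_tool", "payload": {"targets": [{"offset":[0.007,0,0],"delta_rot":[0,0,0],"hand":0},{"offset":[0.007,0,0],"delta_rot":[0,0,0],"hand":0},{"offset":[0.007,0,0],"delta_rot":[0,0,0],"hand":0},{"offset":[0.007,0,0],"delta_rot":[0,0,0],"hand":0},{"offset":[0,0,0],"delta_rot":[0,0,0],"hand":0}]}}

```text
t: 5.45
ee_pos: [0.5761, 0.1624, 0.0844]
tool_rot: [0.999, 0.043, -0.0, 0.0]
ft_force: [-2.8, -1.2, 0.3]
gripper_width: 0.0005
```

Request:
{"api": "servo_tool", "payload": {"targets": [{"offset":[0.006,0,0],"delta_rot":[0,0,0],"hand":0},{"offset":[0.006,0,0],"delta_rot":[0,0,0],"hand":0},{"offset":[0,0,0],"delta_rot":[0,0,0],"hand":0},{"offset":[0,0,0],"delta_rot":[0,0,0],"hand":0},{"offset":[0,0,0],"delta_rot":[0,0,0],"hand":0}]}}

```text
t: 6.08
ee_pos: [0.5824, 0.163, 0.0849]
tool_rot: [0.999, 0.043, 0.0, -0.0]
ft_force: [0.1, 0.5, 0.9]
gripper_width: 0.0004
```

```bash
python3 look.py 2;python3 rel.py 0.5095 0.1556 0.085
```

```text
59 [0.60377632 0.14546323 0.1035838 ]
220 [ 0.51832833 -0.14667927  0.10247173]
[]
6.175 [0.58225426 0.16299932 0.084786  ] [-0.50966442  0.06240013 -0.87392327] 0.0005913780553535097
x axis [9.96335867e-01 8.55259252e-02 3.94596033e-04] units [-0.14624085  0.00229964 -0.00048583]
```

The force dropped to zero and the grip jumped about 6 mm ahead of the fingers, so the latch snapped over. To check, I press gently against the stop.

Request:
{"api": "servo_tool", "payload": {"targets": [{"offset":[0.005,0,0],"delta_rot":[0,0,0],"hand":0},{"offset":[0.005,0,0],"delta_rot":[0,0,0],"hand":0},{"offset":[0.003,0,0],"delta_rot":[0,0,0],"hand":0},{"offset":[0,0,0],"delta_rot":[0,0,0],"hand":0},{"offset":[0,0,0],"delta_rot":[0,0,0],"hand":0}]}}

```text
t: 6.8
ee_pos: [0.5879, 0.1635, 0.0847]
tool_rot: [0.999, 0.043, -0.001, 0.0]
ft_force: [-4.9, -0.6, 4.8]
gripper_width: 0.0002
```

Request:
{"api": "servo_tool", "payload": {"targets": [{"offset":[0.003,0,0],"delta_rot":[0,0,0],"hand":0},{"offset":[0,0,0],"delta_rot":[0,0,0],"hand":0},{"offset":[0,0,0],"delta_rot":[0,0,0],"hand":0},{"offset":[0,0,0],"delta_rot":[0,0,0],"hand":0},{"offset":[0,0,0],"delta_rot":[0,0,0],"hand":0}]}}

```text
t: 7.42
ee_pos: [0.588, 0.1635, 0.0847]
tool_rot: [0.999, 0.043, -0.003, 0.0]
ft_force: [-9.8, -1.7, 8.0]
gripper_width: 0.0001
```

It is at the hard stop: 10 N with no further motion. Now I back off, lift and clear the view.

Request:
{"api": "servo_tool", "payload": {"targets": [{"offset":[-0.02,0,0],"delta_rot":[0,0,0],"hand":0},{"offset":[-0.06,0,0],"delta_rot":[0,0,0],"hand":0},{"offset":[0,0,-0.08],"delta_rot":[0,0,0],"hand":0},{"offset":[0,0,-0.1],"delta_rot":[0,0,0],"hand":0},{"offset":[0,0,-0.1],"delta_rot":[0,0,0],"hand":0}]}}

```text
t: 8.05
ee_pos: [0.5502, 0.1602, 0.2258]
tool_rot: [0.999, 0.043, 0.001, -0.0]
ft_force: [-0.1, -0.3, -0.2]
gripper_width: 0.0003
```

Request:
{"api": "servo_tool", "payload": {"targets": [{"offset":[-0.1,0,0],"delta_rot":[0,0,0],"hand":0},{"offset":[-0.1,0,0],"delta_rot":[0,0,0],"hand":0},{"offset":[-0.1,0,0],"delta_rot":[0,0,0],"hand":0},{"offset":[0,0,0],"delta_rot":[0,0,0],"hand":0},{"offset":[0,0,0],"delta_rot":[0,0,0],"hand":0}]}}

```text
t: 8.68
ee_pos: [0.4015, 0.1475, 0.2251]
tool_rot: [0.999, 0.043, 0.001, -0.0]
ft_force: [0.1, 0.2, -0.0]
gripper_width: 0.0003
```

```bash
python3 look.py 3;python3 rel.py 0.5095 0.1556 0.085
```

```text
203 [0.60342323 0.16360423 0.10259979]
214 [ 0.51836205 -0.147264    0.10282334]
[]
8.775 [0.40188253 0.14747707 0.22491678] [ 0.03451702 -0.81600751  1.38302213] 0.0005076706162624658
x axis [9.96356582e-01 8.52806378e-02 8.79403059e-04] units [0.21559012 0.00218207 0.28002316]
```

View pics/topc3.png

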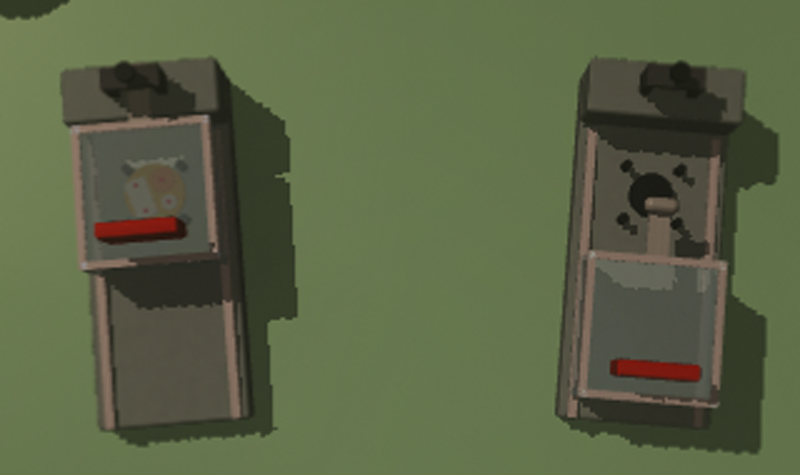

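The guard is shut against the end block, with its grip at crop (140,230). The movement sits between its posts at crop (155,190), and the right-hand guard is unmoved.

```bash
python3 -c "
from station import *
print(close_job())"
```

```text
the job is handed in; nothing more can be done
None
```

I pushed the guard of the left dock, the one with the movement, shut by its red grip with closed fingers, then backed off and lifted clear. I handed the job in at about 8.8 s.

**Guard:** Its grip moved about 79 mm. The latch snapped over, shown by the force dropping to zero and the grip jumping about 6 mm ahead of the fingers. A light push of about 10 N then met the hard stop with no further motion. After I let go, the grip stayed at x ≈ 0.603, where it stood just after the snap, to within about 0.4 mm.

**Empty dock:** Its guard grip measured within 0.5 mm of where it started.

**Movement:** In the last picture it lies between its posts. The detector no longer reported it through the clear guard, so I checked this by eye only and did not measure its position.

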